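Take the spring-loaded valve out of the pressure cooker lid for washing

TASK

The pressure cooker has cooled and its valve is due for washing. Press the black mushroom knob of the valve fully down against its spring and, holding it down, turn it anticlockwise (seen from above) past its safety stop until it will go no further, then let it spring up and lift it out of the lid. Set it down gently, upright on its stem, in the draining tray and let go of it; leave the jar, the soap bottle and the mug standing where they are.

Things in the scene. Friction and masses are not known exactly. Their poses are not given: they have to be found in the camera images.
- pot: Stainless pressure cooker on a cork trivet, heavy: it does not move. Body 220 mm across, lid 234 mm across; the flat middle of the lid is 150 mm above the counter, its edge 132 mm. Black long handle reaching 290 mm out along its +x (top at 138 mm), short helper handle 155 mm out along -x. Origin on its axis, on the counter; z up.
- lid_mid (a point): Middle of the lid's top, on the pot's axis, 150 mm up. Here stands the valve seat, a steel turret 47 mm across and 22 mm high with a bayonet slot in it, holding the valve. It is narrower than the valve's knob, so fingers may reach down past the knob's side to near the lid. Where its slot lies differs from time to time and is not marked: it must be felt.
- valve: The valve, about 90 g, captive in the seat at the start: black round mushroom knob, 54 mm across, on a steel stem 26 mm across with two lugs at its foot (39 mm over both, 6 mm thick). Origin at the centre of the foot, 161 mm above the counter at the start; z up, x along the lugs and the small grey pointer ridge on top. Knob's side 20 to 33 mm above the origin, dome top at 38 mm.
- valve_grip (a point): On the valve's axis at mid-height of the knob's side, 26.5 mm above its origin. A spring holds the valve up: about 8 N starts it down, 13 N takes it 8 mm down to a solid bottom. Unpressed, it turns with light friction as far as the safety stop; pressed over 5 mm down it passes under that. Let go, it rises but stays captive at its angle (right under the stop it stays down), ready for a regrasp.
- valve_top (a point): Top of the knob's dome, 38 mm above the valve's origin. Turning anticlockwise from above meets a solid end stop 73 to 126 degrees on from the start, 63 degrees past the safety stop. There (within some 10 degrees) the lugs are in the open slot: eased off, the spring lifts the valve to 6 mm above its starting height, and it pulls straight up; its foot is clear at 12 mm.
- tray: Grey plastic draining tray with ribs, fixed by its rubber feet, 250 mm (its x) by 190 mm (its y), 24 mm high, walls and floor 4 mm thick, empty. Origin at the centre of its underside, z up.
- jar: Bystander: closed glass jar, 64 mm across, 85 mm high, loose. Origin at the centre of its underside.
- soap: Bystander: washing-up soap bottle, 64 mm across, 190 mm high, loose. Origin at the centre of its underside.
- mug: Bystander: white mug, 82 mm across, 95 mm high, loose. Origin at the centre of its underside.
There are look-alikes about, which are no part of the job. Of the things like the valve, leave any that is brown; of the rest the smaller one is meant.

How it is judged (in metres and radians):
On the way, in this order (a step that is already met when the one before it is completed fails the run):
1. the valve is pressed down against its spring, at least 5.5 mm below its starting height (z of valve in the frame of pot below 0.1555 m), for 0.1 s.
2. the valve is out of its seat, its foot more than 30 mm above its starting height (z of valve in the frame of pot above 0.191 m), for 0.1 s.
3. the valve, still in the fingers, is lowered to within 12 mm of the tray's floor (not dropped) (x of valve in the frame of tray between -0.105 and 0.105 m and y of valve in the frame of tray between -0.075 and 0.075 m and z of valve in the frame of tray below 0.016 m and contact force between the fingers and valve above 0.5 N), for 0.1 s.
At the end, for the whole second after the job is handed in: The valve stands upright (within 0.2 rad) and at rest on the floor of the draining tray, inside its walls, let go; the jar, soap bottle and mug stand upright within 25 mm of where they were (x of valve in the frame of tray between -0.105 and 0.105 m and y of valve in the frame of tray between -0.075 and 0.075 m and z of valve in the frame of tray below 0.009 m and angle between each of valve, jar, soap, mug's own z axis and vertical below 0.2 rad and linear speed of valve below 0.02 m/s and contact force between the fingers and valve below 0.01 N and distance of each of jar, soap, mug from where it was at the start of the episode below 0.025 m); the robot touches nothing.
It fails at once if the jar, the soap bottle or the mug is pushed more than 25 mm from its place or knocked over (distance of any of jar, soap, mug from where it was at the start of the episode above 0.025 m or angle between any of jar, soap, mug's own z axis and vertical above 0.5 rad).
It also fails if it takes over 72 s, if anything falls off the work surface, if the arm or the gripper's body presses on something with over 40 N, if the wrist force passes 120 N, or if a joint passes its speed limit or range.

ROBOT

A 6-joint arm with a two-finger parallel gripper is mounted at the origin on the work surface. World frame = base frame: x ahead of the robot, y to its left, z up, the work surface at z = 0. Lengths are in m, angles in degrees, forces in N, time in s.
With the tool pointing down it reaches from about 0.25 to 0.775 m from the base axis. Payload 4 kg.
Tool frame: the origin (TCP) lies at the very end of the fingers, on their centre line; the grasp point (between the pads) lies 19 mm behind it; y points along the fingers, z is the direction in which the jaws open and shut, and the axes are right-handed (so a half turn about y gives the same grasp; the last joint's range is limited). The gripper opens to 94 mm and grips with 3 to 60 N. Pads are 16 mm wide; open, the fingers measure 119 mm over their backs; the gripper's body (75 mm by 177 mm) begins 78 mm behind the grasp point.
Start: joints at [64.567, 4.996, 78.535, -0, 96.463, -5.907], TCP at [0.184, 0.518, 0.206] pointing down, gripper open.
Joint ranges: [-177.83, 177.83], [-43.37, 116.18], [15.69, 146.23], [-61.86, 241.86], [9.47, 152.12], [-147.06, 147.06]. Speed limits (degrees/s): [159.86, 159.86, 180, 180, 180, 180].

INTERFACE

Orientations are given as [roll, pitch, yaw] about the fixed x, y, z axes, in that order (R = Rz(yaw) Ry(pitch) Rx(roll)).
In Python, from bench import robot gives the robot as it stands.
- The arm moves only by the tool drive_tool, never from a script. Its argument "moves" is a list that holds one entry, the list of rows, each a list of 7 numbers: the turn, a rotation vector about the tool's x, y, z as a fraction of full scale, then the shift along the tool's x, y, z as a fraction of full scale, then the closure in counts, from 0 (fully open) to 255 (shut). A call has 1 to 10 rows; each row is the pose to reach, as a shift and turn from the pose commanded when the call began, along the tool's axes at that moment; what a row does not reach only later rows make up. Full scale, the value 1, is 50 cm for a shift and 45 degrees for a turn. A row lasts 1/10 s, in which the tool goes at most 50 mm and 8.59 degrees, less where a joint would pass 70% of its speed; a pose out of reach is approached as far as the arm can. A call with a number of a shift or a turn outside -1 to 1 is refused whole. A call with a gripper value outside its range is refused whole. The fingers move at their own pace and stop on an object; the grip force is fixed at half the most. Time passes only in rows, so rows that repeat a pose let the fingers close. It gives the time, the measured TCP pose, the force and the opening at its end, in the units of the state.
- robot.state(): the state, without advancing time (a new reading comes with each control period).
- robot.snapshot(name): name is "scene" or "top" or "wrist"; returns a dict with "image" (420x560x3 uint8, red, green, blue), "fx", "fy", "cx", "cy" (pixels), "dist_coeffs" ([k1, k2, p1, p2, k3] as OpenCV has them; the pictures are not rectified), "extrinsics" (4x4, takes a point from camera to world coordinates); the wrist camera has in their place "tool_from_camera" (4x4, takes a point from camera to tool coordinates, whose origin is the TCP and whose axes are the tool frame's). Camera axes: x right, y down, z forward; pixel columns grow to the right and rows downward; lengths in m; the calibration is good to about 2 mm. A picture is of the moment at which its call begins: read the wrist's pose just before it. There is no depth.
- robot.job_done(): hands the job in, once; it reports no verdict.
The state is a dict: "clock": time; "qpos": joint angles; "joint_velocities": joint speeds; "joint_efforts": joint torques, N m; "tcp_pos": TCP position; "tcp_rot": TCP orientation; "force": force on the tool from outside, world axes, zero at the start; "ft_torque": the same for the moment, N m; "width": finger opening in m.
Only numpy, scipy, OpenCV 4.12 (cv2) and the standard library are available. Lean on these libraries where they do the work, as an engineer would, in place of code of your own. Each camera call takes 0.05 s, during which the arm holds its last target. There are 200 camera calls.

## Working session

There is one attempt and no reset: what is moved stays moved. The work goes in short steps, Python scripts to look and compute and a tool call to move; the robot and the scene stay as the last step left them, time stands still between calls to the robot, and variables do not carry over. Pictures are saved under pics/ and viewed, about 8 in all and at most 12, crops included, and the job is handed in when it is done.

Besides the shell and the picture viewer there is one more tool, called after "Emit:" as a command line: name --argument value ..., lists and objects as JSON in quotes. drive_tool: Moves the arm, as the interface text tells. Its arguments: {"type":"object","properties":{"moves":{"type":"array","items":{"type":"array","items":{"type":"array","items":{"type":"number"}}}}},"required":["moves"]}

```bash
mkdir -p pics; cat > h.py <<'E'
import numpy as np, cv2
from scipy.spatial.transform import Rotation as R
from bench import robot
def snap(n,f):
    s=robot.state(); d=robot.snapshot(n); cv2.imwrite(f'pics/{f}.png',d['image'][:,:,::-1])
    K=np.array([[d['fx'],0,d['cx']],[0,d['fy'],d['cy']],[0,0,1]])
    if n=='wrist':
        T=np.eye(4); T[:3,:3]=R.from_euler('xyz',s['tcp_rot'],degrees=True).as_matrix(); T[:3,3]=s['tcp_pos']
        E=T@np.array(d['tool_from_camera'])
    else: E=np.array(d['extrinsics'])
    np.savez(f'pics/{f}.npz',K=K,D=np.array(d['dist_coeffs']),E=E); return d
def back(f,px,z):
    c=np.load(f'pics/{f}.npz'); K,D,E=c['K'],c['D'],c['E']
    u=cv2.undistortPoints(np.array([[px]],float),K,D)[0,0]
    r=E[:3,:3]@np.array([u[0],u[1],1]); o=E[:3,3]; return o+r*(z-o[2])/r[2]
def proj(f,P):
    c=np.load(f'pics/{f}.npz'); E=np.linalg.inv(c['E'])
    return cv2.projectPoints(np.atleast_2d(np.array(P,float)),cv2.Rodrigues(E[:3,:3])[0],E[:3,3],c['K'],c['D'])[0][:,0]
E
python3 - <<'E'
from h import *
print(robot.state())
for n in('scene','top'): snap(n,n)
a=cv2.imread('pics/scene.png');b=cv2.imread('pics/top.png')
print(np.load('pics/top.npz')['E'],np.load('pics/scene.npz')['E'])
E
```

```text
{'clock': 0.0, 'qpos': array([ 6.45678066e+01,  5.03801280e+00,  7.86239932e+01, -2.15120182e-03,
        9.64592397e+01, -5.90819371e+00]), 'joint_velocities': array([-0.06130816,  0.02400364,  0.02608296, -0.14369716, -0.06040761,
        0.00658043]), 'joint_efforts': array([ 6.43848525e-04, -3.40164793e+01, -3.02433479e+01,  7.16475584e-02,
        3.27498943e-02, -2.09623690e-04]), 'tcp_pos': array([0.18360834, 0.51788649, 0.20432125]), 'tcp_rot': array([-9.01208218e+01,  1.03536985e-02, -1.95242504e+01]), 'force': array([-0.29420957,  0.05960444, -0.03856866]), 'ft_torque': array([-2.80072648e-03, -1.34490409e-02,  7.34044699e-05]), 'width': 0.09391321134695038}
[[-2.21806373e-02 -9.94563377e-01  1.01743350e-01  4.89548647e-01]
 [-9.99753979e-01  2.20671778e-02 -2.24067309e-03 -7.98620270e-03]
 [-1.66972025e-05 -1.01768019e-01 -9.94808157e-01  1.40484415e+00]
 [ 0.00000000e+00  0.00000000e+00  0.00000000e+00  1.00000000e+00]] [[ 0.51055897  0.50631003 -0.6949674   1.42138086]
 [ 0.85983068 -0.304914    0.40953467 -0.4647775 ]
 [-0.00455378 -0.8066459  -0.59101748  0.78468772]
 [ 0.          0.          0.          1.        ]]
```

View pics/top.png

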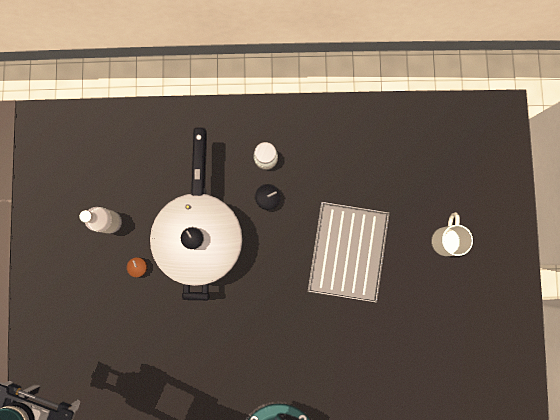

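View pics/scene.png

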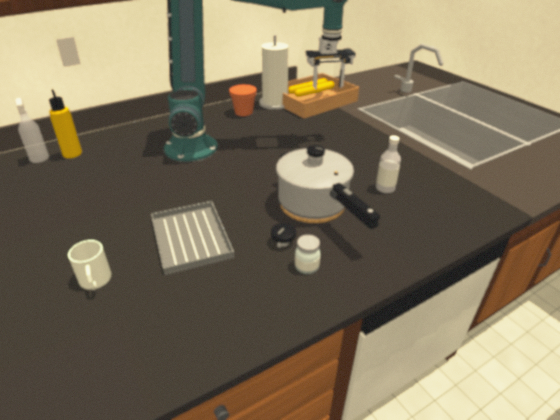

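The top view shows three valve-like things. The black knob on the lid is at (192,238), a larger black one stands loose on the counter at (268,196), and a red-brown one is at (137,267). I choose the lid knob because it is in the seat and the smaller of the two black ones. The tray is at about (349,252), the jar at (265,156), the soap at (103,220) and the mug at (452,240). Next I'll measure and check the choice in a crop.

```bash
python3 - <<'E'
from h import *
a=cv2.imread('pics/top.png')
g=cv2.cvtColor(a,cv2.COLOR_BGR2GRAY)
# knob: dark blob within the lid
m=np.zeros_like(g); cv2.circle(m,(195,240),38,255,-1)
d=((g<90)&(m>0)).astype(np.uint8)
n,l,s,c=cv2.connectedComponentsWithStats(d)
i=1+np.argmax(s[1:,4]); print('knob',c[i],s[i])
cnt=max(cv2.findContours((l==i).astype(np.uint8),0,2)[0],key=len); (x,y),r=cv2.minEnclosingCircle(cnt)
print(x,y,r, back('top',(x,y),.190), back('top',c[i],.190))
# lid bright blob
d=((g>120)).astype(np.uint8); n,l,s,c=cv2.connectedComponentsWithStats(d); j=l[255,210]; print('lid',s[j],c[j])
cnt=max(cv2.findContours((l==j).astype(np.uint8),0,2)[0],key=len); p,r=cv2.minEnclosingCircle(cnt); print(p,r,back('top',p,.132))
tc=[(322,203),(389,211),(376,301),(308,291)]
P=np.array([back('top',q,.024) for q in tc]); print(P,P.mean(0),np.linalg.norm(np.roll(P,-1,0)-P,axis=1))
for nme,px,z in[('jar',(265,153),.085),('bigknob',(268,196),.04),('brown',(137,267),.04),('soaptop',(85,216),.19),('mug',(452,240),.05),('hand',(199,131),.138)]: print(nme,back('top',px,z))
cr=np.hstack([cv2.resize(a[170:310,120:300],(540,420),interpolation=2)])
cv2.imwrite('pics/crop1.png',cr)
E
```

```text
knob [191.89617486 238.03005464] [181 227  23  22 366]
191.7894744873047 237.6842041015625 11.287574768066406 [0.55031688 0.19996428 0.19      ] [0.54947294 0.1997096  0.19      ]
lid [ 150  194   92   92 6223] [195.581713   239.32910172]
(195.2333526611328, 238.8841094970703) 46.358219146728516 [0.54998539 0.20113907 0.132     ]
[[ 0.64681249 -0.13320464  0.024     ]
 [ 0.62040332 -0.31854491  0.024     ]
 [ 0.37476525 -0.27244457  0.024     ]
 [ 0.40632055 -0.0876856   0.024     ]] [ 0.5120754  -0.20296993  0.024     ] [0.18721234 0.24992659 0.1874343  0.24476184]
jar [0.7779501  0.02067707 0.085     ]
bigknob [0.6675856  0.01574887 0.04      ]
brown [0.48128556 0.37556483 0.04      ]
soaptop [0.60884369 0.46270272 0.19      ]
mug [ 0.53500481 -0.48145687  0.05      ]
hand [0.82831111 0.18913824 0.138     ]
```

View pics/crop1.png

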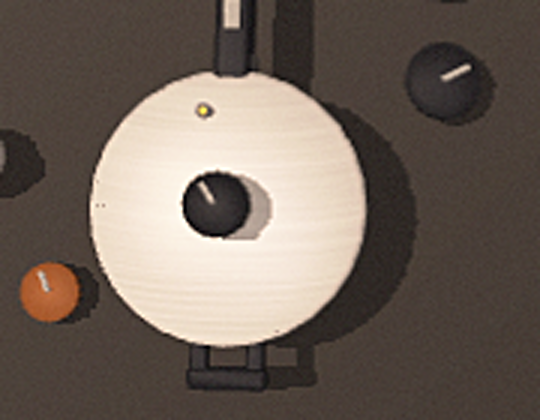

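The crop confirms the choice. The small black knob on the lid at crop (217,205) has a grey pointer, the loose black one at (445,82) is bigger, and the other is orange-brown. The valve sits at about (0.550, 0.200), with its pointer about 30° from +x towards +y. First move is up and over.

Emit:
drive_tool --moves '[[[0,0.1,0,0.05,-0.1,-0.02,0],[0,0.3,0,0.18,-0.12,-0.07,0],[0,0.5,0,0.28,-0.12,-0.11,0],[0,0.7,0,0.38,-0.12,-0.15,0],[0,0.8,0,0.48,-0.12,-0.19,0],[0,0.9,0,0.58,-0.12,-0.23,0],[0,1,0,0.68,-0.12,-0.27,0],[0,1,0,0.78,-0.12,-0.31,0],[0,1,0,0.86,-0.12,-0.34,0],[0,1,0,0.902,-0.12,-0.356,0]]]'

```text
clock: 1.1
tcp_pos: [0.541, 0.2063, 0.265]
tcp_rot: [-90.0, 0.0, -64.5]
force: [0.6, 0.4, 0.9]
width: 0.0939
```

```bash
cat >> h.py <<'E'
def to(p,yaw):
    s=robot.state(); M=R.from_euler('xyz',s['tcp_rot'],degrees=True).as_matrix()
    print('t',s['clock'],'pos',np.round(s['tcp_pos'],4),'rot',np.round(s['tcp_rot'],1),'j6',round(s['qpos'][5],1),'F',np.round(s['force'],2),'T',np.round(s['ft_torque'],2),'w',round(s['width'],4))
    d=(R.from_matrix(M).inv()*R.from_euler('xyz',[-90,0,yaw],degrees=True)).as_rotvec(degrees=True)/45
    print('turn',np.round(d,3),'shift',np.round(M.T@(np.array(p)-s['tcp_pos'])/.5,4))
E
python3 -c "
from h import *
to([.55,.2,.26],-100)
snap('wrist','w1')"
```

```text
t 1.1 pos [0.541  0.2063 0.265 ] rot [-90.    0.  -64.5] j6 -10.2 F [0.65 0.37 0.88] T [-0.05  0.   -0.02] w 0.0939
turn [ 0.001  0.788 -0.   ] shift [0.0191 0.0099 0.0108]
```

View pics/w1.png

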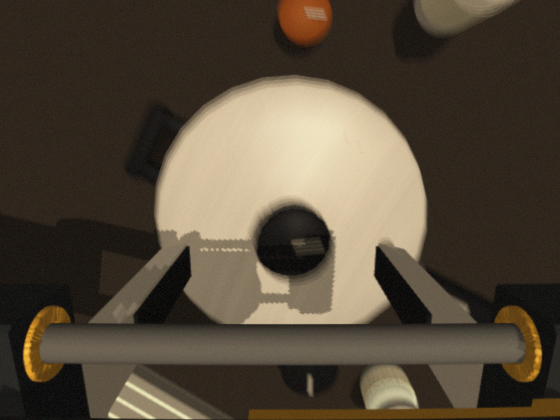

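The wrist view shows the knob between the fingers at about (294,241), with the seat hidden below it. I'll finish the turn and re-measure by fitting a circle.

Emit:
drive_tool --moves '[[[0,0.2,0,0.018,0.01,0.011,0],[0,0.4,0,0.018,0.01,0.011,0],[0,0.6,0,0.018,0.01,0.011,0],[0,0.79,0,0.018,0.01,0.011,0],[0,0.79,0,0.018,0.01,0.011,0],[0,0.79,0,0.018,0.01,0.011,0]]]'

```text
clock: 1.75
tcp_pos: [0.5485, 0.2023, 0.2601]
tcp_rot: [-90.0, -0.0, -99.9]
force: [-0.7, -0.5, 0.8]
width: 0.0942
```

```bash
python3 -c "
from h import *
print('w1',back('w1',(294,241),.188))
snap('wrist','w2'); to([.55,.2,.17],-100)
a=cv2.imread('pics/w2.png'); g=cv2.cvtColor(a,cv2.COLOR_BGR2GRAY)
c=cv2.HoughCircles(cv2.GaussianBlur(g,(5,5),0),cv2.HOUGH_GRADIENT,1.5,40,param1=80,param2=25,minRadius=30,maxRadius=45)
print(c)
for q in c[0][:4]: print(q,back('w2',q[:2],.188))
print(proj('w2',[[.55,.2,.188]]))
"
```

```text
w1 [0.55452695 0.19614668 0.188     ]
t 1.8 pos [0.5486 0.2023 0.2601] rot [-90.   -0.  -99.9] j6 24.6 F [-0.29  1.44  0.31] T [-0.1   0.09 -0.02] w 0.094
turn [0.001 0.002 0.   ] shift [0.004  0.1803 0.0037]
[[[287.25 227.25  38.85]
  [498.75 342.75  40.8 ]
  [491.25 302.25  31.95]
  [191.25  26.25  30.9 ]
  [221.25 270.75  39.15]
  [ 65.25 339.75  32.55]]]
[287.25 227.25  38.85] [0.5513355  0.19824686 0.188     ]
[498.75 342.75  40.8 ] [0.69512231 0.07968027 0.188     ]
[491.25 302.25  31.95] [0.69048808 0.11507527 0.188     ]
[191.25  26.25  30.9 ] [0.51468083 0.3363138  0.188     ]
[[284.93239065 225.18254133]]
```

Emit:
drive_tool --moves '[[[0,0,0,0.005,0.02,0.005,0],[0,0,0,0.005,0.05,0.005,0],[0,0,0,0.005,0.08,0.005,0],[0,0,0,0.005,0.11,0.005,0],[0,0,0,0.005,0.14,0.005,0],[0,0,0,0.005,0.17,0.005,0],[0,0,0,0.005,0.183,0.005,0],[0,0,0,0.005,0.183,0.005,0]]]'

```text
clock: 2.6
tcp_pos: [0.5501, 0.1991, 0.1672]
tcp_rot: [-90.2, -0.1, -100.1]
force: [0.1, 0.8, -0.9]
width: 0.094
```

Emit:
drive_tool --moves '[[[0,0,0,0,0,0,100],[0,0,0,0,0,0,180],[0,0,0,0,0,0,255],[0,0,0,0,0,0,255],[0,0,0,0,0,0,255],[0,0,0,0,0,0,255],[0,0,0,0,0,0,255],[0,0,0,0,0,0,255]]]'

```text
clock: 3.4
tcp_pos: [0.5511, 0.1993, 0.1693]
tcp_rot: [-90.0, 0.0, -100.1]
force: [0.7, 0.0, 0.7]
width: 0.0532
```

```bash
python3 -c "
from h import *
to([.5505,.1995,.1605],-100)"
```

```text
t 3.4 pos [0.5511 0.1993 0.1693] rot [ -90.     0.  -100.1] j6 24.4 F [0.69 0.01 0.71] T [-0.09 -0.08  0.05] w 0.0532
turn [-0.001 -0.002 -0.   ] shift [-0.0001  0.0176 -0.0013]
```

Emit:
drive_tool --moves '[[[0,0,0,0,0.005,0,255],[0,0,0,0,0.01,0,255],[0,0,0,0,0.014,0,255],[0,0,0,0,0.017,0,255],[0,0,0,0,0.02,0,255],[0,0,0,0,0.02,0,255],[0,0,0,0,0.02,0,255]]]'

```text
clock: 4.1
tcp_pos: [0.5512, 0.1994, 0.1624]
tcp_rot: [-89.8, 0.1, -100.1]
force: [-2.7, -1.6, 10.6]
width: 0.0526
```

```bash
python3 -c "
from h import *
to([.5505,.1995,.1605],-100)"
```

```text
t 4.1 pos [0.5512 0.1994 0.1624] rot [-8.980e+01  1.000e-01 -1.001e+02] j6 24.4 F [-2.66 -1.57 10.61] T [-0.24  0.69  0.01] w 0.0526
turn [-0.004 -0.002 -0.002] shift [ 0.0001  0.0037 -0.0014]
```

Emit:
drive_tool --moves '[[[0,0,0,0,0.003,0,255],[0,0,0,0,0.006,0,255],[0,0,0,0,0.006,0,255],[0,0,0,0,0.006,0,255]]]'

```text
clock: 4.5
tcp_pos: [0.5512, 0.1995, 0.1611]
tcp_rot: [-89.8, 0.1, -100.1]
force: [-5.1, -0.8, 15.5]
width: 0.0532
```

```bash
python3 -c "
from h import *
to([.5505,.1995,.1605],-100)"
```

```text
t 4.5 pos [0.5512 0.1995 0.1611] rot [-8.980e+01  1.000e-01 -1.001e+02] j6 24.4 F [-5.05 -0.77 15.54] T [-0.37  1.12  0.02] w 0.0532
turn [-0.005 -0.002 -0.002] shift [ 0.0002  0.0013 -0.0014]
```

The valve is at the bottom: 8.2 mm down at 15.5 N. Now I'll turn it anticlockwise while holding it down.

Emit:
drive_tool --moves '[[[0,-0.1,0,0,0,0,255],[0,-0.2,0,0,0,0,255],[0,-0.32,0,0,0,0,255],[0,-0.44,0,0,0,0,255],[0,-0.56,0,0,0,0,255],[0,-0.68,0,0,0,0,255],[0,-0.8,0,0,0,0,255],[0,-0.92,0,0,0,0,255],[0,-1,0,0,0,0,255],[0,-1,0,0,0,0,255]]]'

```text
clock: 5.5
tcp_pos: [0.5524, 0.1995, 0.1612]
tcp_rot: [-89.6, -0.2, -55.0]
force: [-1.6, -0.8, 14.4]
width: 0.0529
```

```bash
python3 -c "
from h import *
to([.5505,.1995,.1605],-55);snap('wrist','w3')
a=cv2.imread('pics/w3.png');cv2.imwrite('pics/w3c.png',cv2.resize(a[150:310,180:400],(660,480),interpolation=2))"
```

```text
t 5.5 pos [0.5524 0.1995 0.1612] rot [-89.6  -0.2 -55. ] j6 -20.6 F [-1.57 -0.81 14.35] T [-0.32  0.53  0.07] w 0.0529
turn [-0.008 -0.001  0.004] shift [-0.0021  0.0014 -0.0031]
```

View pics/w3c.png

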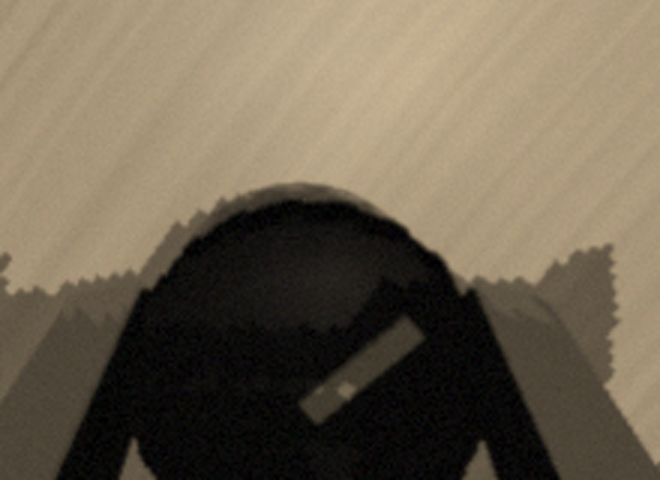

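The pointer ridge runs from (310,410) to (412,330) in the crop. I'll continue the turn and compute its world angle in the same step.

Emit:
drive_tool --moves '[[[0,-0.12,0,0,0,0,255],[0,-0.24,0,0,0,0,255],[0,-0.36,0,0,0,0,255],[0,-0.48,0,0,0,0,255],[0,-0.6,0,0,0,0,255],[0,-0.6,0,0,0,0,255],[0,-0.6,0,0,0,0,255]]]'

```text
clock: 6.25
tcp_pos: [0.5521, 0.1998, 0.1612]
tcp_rot: [-89.7, -0.3, -28.1]
force: [-3.6, -1.1, 14.1]
width: 0.0528
```

```bash
python3 -c "
from h import *
p=back('w3',(283.3,286.7),.19);q=back('w3',(317,260),.19);print(p,q,np.degrees(np.arctan2(*(q-p)[1::-1])))
p=back('top',(120+212/3,170+200/3),.197);q=back('top',(120+203/3,170+183/3),.197);print(p,q,np.degrees(np.arctan2(*(q-p)[1::-1])))
to([.5505,.1995,.1605],-55)"
```

```text
[0.5531114  0.19793724 0.19      ] [0.55786356 0.21626777 0.19      ] 75.46612522196662
[0.55247752 0.20146749 0.197     ] [0.56631277 0.20865929 0.197     ] 27.466212599462196
t 6.25 pos [0.5521 0.1998 0.1612] rot [-89.7  -0.3 -28.1] j6 -47.6 F [-3.63 -1.12 14.06] T [-0.2   0.63  0.09] w 0.0528
turn [-0.007  0.599  0.005] shift [-0.0025  0.0013 -0.002 ]
```

The valve turns with the fingers: the pointer went from 27° to 75°. It is now about 72° on, so I'll creep and watch the torque.

Emit:
drive_tool --moves '[[[0,-0.1,0,0,0,0,255],[0,-0.2,0,0,0,0,255],[0,-0.3,0,0,0,0,255],[0,-0.4,0,0,0,0,255],[0,-0.4,0,0,0,0,255],[0,-0.4,0,0,0,0,255]]]'

```text
clock: 6.85
tcp_pos: [0.5521, 0.1996, 0.1612]
tcp_rot: [-89.9, -0.4, -10.1]
force: [-2.9, -1.0, 14.7]
width: 0.0531
```

```bash
python3 -c "
from h import *
to([.5505,.1995,.1605],-55)"
```

```text
t 6.85 pos [0.5521 0.1996 0.1612] rot [-89.9  -0.4 -10.1] j6 -65.6 F [-2.86 -1.03 14.75] T [-0.31  0.55  0.15] w 0.0531
turn [-0.006  0.999  0.006] shift [-0.0031  0.0013 -0.0007]
```

Emit:
drive_tool --moves '[[[0,-0.1,0,0,0,0,255],[0,-0.2,0,0,0,0,255],[0,-0.3,0,0,0,0,255],[0,-0.4,0,0,0,0,255],[0,-0.4,0,0,0,0,255],[0,-0.4,0,0,0,0,255]]]'

```text
clock: 7.45
tcp_pos: [0.5522, 0.1992, 0.1611]
tcp_rot: [-90.0, -0.4, 7.9]
force: [-3.5, -1.3, 13.7]
width: 0.0531
```

```bash
python3 -c "
from h import *
to([.5505,.1995,.1605],-55)"
```

```text
t 7.45 pos [0.5522 0.1992 0.1611] rot [-90.   -0.4   7.9] j6 -83.6 F [-3.49 -1.26 13.72] T [-0.39  0.5   0.11] w 0.0531
turn [-0.004  1.398  0.008] shift [-0.0033  0.0012  0.0011]
```

Emit:
drive_tool --moves '[[[0,-0.1,0,0,0,0,255],[0,-0.2,0,0,0,0,255],[0,-0.3,0,0,0,0,255],[0,-0.4,0,0,0,0,255],[0,-0.5,0,0,0,0,255],[0,-0.5,0,0,0,0,255],[0,-0.5,0,0,0,0,255]]]'

```text
clock: 8.15
tcp_pos: [0.5524, 0.1983, 0.1606]
tcp_rot: [-90.2, -0.3, 30.2]
force: [-2.7, -2.2, 13.0]
width: 0.0527
```

```bash
python3 -c "
from h import *
to([.5505,.1995,.1605],-55);snap('wrist','w4')
a=cv2.imread('pics/w4.png');cv2.imwrite('pics/w4c.png',cv2.resize(a[150:310,180:400],(660,480),interpolation=2))"
```

```text
t 8.15 pos [0.5524 0.1983 0.1606] rot [-90.2  -0.3  30.2] j6 -105.9 F [-2.75 -2.17 12.96] T [-0.47  0.42 -1.02] w 0.0527
turn [-1.000e-03  1.893e+00  9.000e-03] shift [-0.0022  0.0001  0.004 ]
```

View pics/w4c.png

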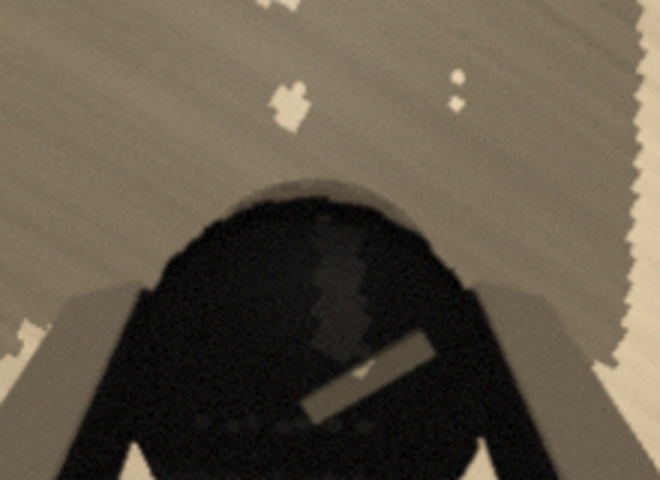

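The torque jumped to −1.0 N m and the pointer lags the fingers by about 8° (it now runs (310,410) to (425,343)). So the end stop was met at about 122°. I'll relax the twist slightly, ease up and lift.

Emit:
drive_tool --moves '[[[0,0.05,0,0,0,0,255],[0,0.07,0,0,0,0,255],[0,0.07,0,0,-0.008,0,255],[0,0.07,0,0,-0.016,0,255],[0,0.07,0,0,-0.024,0,255],[0,0.07,0,0,-0.03,0,255],[0,0.07,0,0,-0.034,0,255],[0,0.07,0,0,-0.034,0,255]]]'

```text
clock: 9.0
tcp_pos: [0.5512, 0.1987, 0.172]
tcp_rot: [-90.1, 0.0, 27.2]
force: [4.2, -3.2, -2.9]
width: 0.0527
```

```bash
python3 -c "
from h import *
to([.5515,.199,.26],30)"
```

```text
t 9.0 pos [0.5512 0.1987 0.172 ] rot [-90.1   0.   27.2] j6 -102.9 F [ 4.2  -3.2  -2.85] T [-0.48 -0.9  -0.23] w 0.0527
turn [ 0.001 -0.061 -0.001] shift [ 0.0007 -0.176   0.    ]
```

Emit:
drive_tool --moves '[[[0,0,0,0,-0.005,0,255],[0,0,0,0,-0.01,0,255],[0,0,0,0,-0.015,0,255],[0,0,0,0,-0.02,0,255],[0,0,0,0,-0.02,0,255]]]'

```text
clock: 9.5
tcp_pos: [0.5506, 0.2001, 0.1847]
tcp_rot: [-89.9, -0.1, 27.3]
force: [-0.9, 0.0, -0.7]
width: 0.0529
```

```bash
python3 -c "
from h import *
to([.5515,.199,.26],30)"
```

```text
t 9.5 pos [0.5506 0.2001 0.1847] rot [-89.9  -0.1  27.3] j6 -102.9 F [-0.92  0.03 -0.66] T [ 0.02  0.01 -0.01] w 0.0529
turn [-0.001 -0.059  0.002] shift [ 0.0009 -0.1506 -0.0027]
```

The valve is free. I'll lift it, then carry it over to the tray, rotating back to line up with the tray and to spare joint 6.

Emit:
drive_tool --moves '[[[0,0,0,0,-0.03,0,255],[0,0,0,0,-0.07,0,255],[0,0,0,0,-0.12,0,255],[0,0,0,0,-0.16,0,255],[0,0.1,0,-0.02,-0.17,-0.03,255],[0,0.2,0,-0.06,-0.17,-0.09,255],[0,0.3,0,-0.11,-0.17,-0.17,255],[0,0.4,0,-0.16,-0.17,-0.25,255],[0,0.5,0,-0.21,-0.17,-0.33,255],[0,0.6,0,-0.25,-0.17,-0.39,255]]]'

```text
clock: 10.5
tcp_pos: [0.5286, -0.0334, 0.2701]
tcp_rot: [-90.0, -0.1, 0.0]
force: [0.2, -0.2, -0.6]
width: 0.0531
```

```bash
python3 -c "
from h import *
to([.512,-.203,.26],-10.6)"
```

```text
t 10.5 pos [ 0.5286 -0.0334  0.2701] rot [-90.   -0.1   0. ] j6 -99.8 F [ 0.2  -0.16 -0.64] T [ 0.09 -0.05  0.  ] w 0.0531
turn [0.    0.237 0.003] shift [-0.0335  0.0203 -0.3392]
```

Emit:
drive_tool --moves '[[[0,0.06,0,-0.008,0,-0.08,255],[0,0.12,0,-0.016,0,-0.16,255],[0,0.18,0,-0.024,0,-0.23,255],[0,0.22,0,-0.03,0.02,-0.28,255],[0,0.22,0,-0.03,0.05,-0.31,255],[0,0.22,0,-0.03,0.1,-0.32,255],[0,0.22,0,-0.03,0.14,-0.32,255],[0,0.22,0,-0.03,0.16,-0.32,255],[0,0.22,0,-0.03,0.16,-0.32,255],[0,0.22,0,-0.03,0.16,-0.32,255]]]'

```text
clock: 11.5
tcp_pos: [0.5153, -0.1909, 0.1889]
tcp_rot: [-90.0, -0.1, -9.6]
force: [0.2, -0.1, -0.9]
width: 0.0534
```

```bash
python3 -c "
from h import *
to([.512,-.203,.06],-10.6)
snap('wrist','w5');snap('top','top2')
a=cv2.imread('pics/top2.png');b=cv2.imread('pics/w5.png')
cv2.imwrite('pics/c5.png',np.hstack([cv2.resize(b,(400,300)),cv2.resize(a[180:330,280:430],(300,300),interpolation=2)]))"
```

```text
t 11.5 pos [ 0.5153 -0.1909  0.1889] rot [-90.   -0.1  -9.6] j6 -106.7 F [ 0.21 -0.14 -0.85] T [-0.05 -0.02  0.03] w 0.0534
turn [0.    0.023 0.001] shift [-0.0028  0.2578 -0.0249]
```

View pics/c5.png

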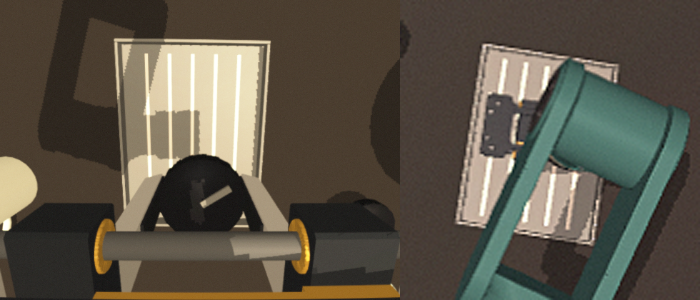

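The valve is held upright over the tray, with five white ribs along the tray's long side (columns about 147–240 in the left panel). Before choosing where the foot goes I'll measure the rib spacing and position from the first top picture.

```bash
python3 - <<'E'
from h import *
a=cv2.cvtColor(cv2.imread('pics/top.png'),cv2.COLOR_BGR2GRAY).astype(np.float32)
th=np.radians(-10.6);ex=np.array([np.cos(th),np.sin(th)]);ey=np.array([-ex[1],ex[0]]);c=np.array([.5121,-.203])
ys=np.arange(-.1,.1001,.001);acc=np.zeros(len(ys))
for x in np.arange(-.06,.0601,.005):
    P=np.array([[*(c+x*ex+y*ey),.005] for y in ys]); p=proj('top',P).astype(np.float32)
    acc+=cv2.remap(a,p[:,0].reshape(1,-1),p[:,1].reshape(1,-1),1)[0]/25
from scipy.signal import find_peaks
pk=find_peaks(acc,prominence=10,width=1,rel_height=.5); print(ys[pk[0]],acc[pk[0]],pk[1]['widths'])
# wrist view, at same
b=cv2.cvtColor(cv2.imread('pics/w5.png'),cv2.COLOR_BGR2GRAY).astype(np.float32)
acc=np.zeros(len(ys))
for x in np.arange(.06,.1,.005):
    P=np.array([[*(c+x*ex+y*ey),.005] for y in ys]); p=proj('w5',P).astype(np.float32)
    acc+=cv2.remap(b,p[:,0].reshape(1,-1),p[:,1].reshape(1,-1),1)[0]/8
pk=find_peaks(acc,prominence=10,width=1,rel_height=.5); print(ys[pk[0]],acc[pk[0]],pk[1]['widths'])
# pointer of the held valve in w5 (full-res px ~ 1.4x), direction
p=back('w5',(282,287),.207);q=back('w5',(322,263),.207);print(np.degrees(np.arctan2(*(q-p)[1::-1])))
E
```

```text
[-0.095 -0.059 -0.029  0.001  0.031  0.061  0.092] [162.58269548 252.52648354 252.67257786 252.68937683 252.98234558
 252.88039112 168.24835968] [  3.78835796   6.52589674   6.61916983   6.60984605 174.24925705
   6.71930111   3.92882612]
[-0.09   0.014  0.096] [212.61437988  81.78552246 176.56665039] [29.55470602 41.86422215  6.45411927]
113.35745020750771
```

Rib pitch is 30 mm, with ribs at tray y = 0, ±30 and ±60 mm, each about 5 mm wide. The steadiest stance is centred between two ribs (y = +15 mm) with the lugs across them. So I'll turn −32° to yaw −42° and aim for (0.515, −0.187).

Emit:
drive_tool --moves '[[[0,0.15,0,-0.002,0.02,0.008,255],[0,0.3,0,-0.002,0.06,0.008,255],[0,0.45,0,-0.002,0.1,0.008,255],[0,0.6,0,-0.002,0.15,0.008,255],[0,0.71,0,-0.002,0.2,0.008,255],[0,0.71,0,-0.002,0.24,0.008,255],[0,0.71,0,-0.002,0.28,0.008,255],[0,0.71,0,-0.002,0.31,0.008,255],[0,0.71,0,-0.002,0.32,0.008,255],[0,0.71,0,-0.002,0.32,0.008,255]]]'

```text
clock: 12.6
tcp_pos: [0.5146, -0.1871, 0.0279]
tcp_rot: [-90.0, 0.0, -41.6]
force: [-0.2, 0.0, -0.7]
width: 0.0529
```

```bash
python3 -c "
from h import *
to([.515,-.187,.016],-42)"
```

```text
t 12.6 pos [ 0.5146 -0.1871  0.0279] rot [-90.    0.  -41.6] j6 -74.4 F [-0.15  0.01 -0.73] T [-0.01  0.06  0.  ] w 0.0529
turn [ 0.     0.01  -0.001] shift [0.0005 0.0237 0.0008]
```

Emit:
drive_tool --moves '[[[0,0,0,0,0.005,0,255],[0,0,0,0,0.01,0,255],[0,0,0,0,0.014,0,255],[0,0,0,0,0.018,0,255],[0,0,0,0,0.021,0,255],[0,0,0,0,0.023,0,255],[0,0,0,0,0.023,0,255],[0,0,0,0,0.023,0,255]]]'

```text
clock: 13.4
tcp_pos: [0.5146, -0.1872, 0.0165]
tcp_rot: [-90.0, -0.0, -41.6]
force: [-0.3, 0.0, -0.7]
width: 0.0532
```

Emit:
drive_tool --moves '[[[0,0,0,0,0.001,0,255],[0,0,0,0,0.002,0,255],[0,0,0,0,0.003,0,255],[0,0,0,0,0.003,0,255],[0,0,0,0,0.003,0,255]]]'

```text
clock: 13.9
tcp_pos: [0.5145, -0.1872, 0.0149]
tcp_rot: [-90.0, 0.0, -41.6]
force: [0.1, -0.6, -1.6]
width: 0.0532
```

No contact yet, so down again in small steps.

Emit:
drive_tool --moves '[[[0,0,0,0,0.001,0,255],[0,0,0,0,0.002,0,255],[0,0,0,0,0.002,0,255],[0,0,0,0,0.002,0,255]]]'

```text
clock: 14.3
tcp_pos: [0.5145, -0.1872, 0.0139]
tcp_rot: [-90.0, 0.0, -41.6]
force: [-0.6, -0.3, -0.6]
width: 0.053
```

Emit:
drive_tool --moves '[[[0,0,0,0,0.001,0,255],[0,0,0,0,0.002,0,255],[0,0,0,0,0.002,0,255],[0,0,0,0,0.002,0,255]]]'

```text
clock: 14.7
tcp_pos: [0.5145, -0.1872, 0.0129]
tcp_rot: [-90.0, 0.0, -41.6]
force: [0.3, -0.3, -1.2]
width: 0.0531
```

Emit:
drive_tool --moves '[[[0,0,0,0,0.001,0,255],[0,0,0,0,0.002,0,255],[0,0,0,0,0.002,0,255],[0,0,0,0,0.002,0,255]]]'

```text
clock: 15.1
tcp_pos: [0.5145, -0.1872, 0.0119]
tcp_rot: [-90.0, 0.0, -41.6]
force: [-0.1, -0.1, -0.8]
width: 0.0529
```

Emit:
drive_tool --moves '[[[0,0,0,0,0.001,0,255],[0,0,0,0,0.002,0,255],[0,0,0,0,0.002,0,255],[0,0,0,0,0.002,0,255]]]'

```text
clock: 15.5
tcp_pos: [0.5146, -0.1873, 0.0117]
tcp_rot: [-90.0, -0.0, -41.6]
force: [-3.0, 1.4, 5.5]
width: 0.0526
```

Contact at 5.5 N with the foot on the floor. I'll ease off slightly, open, check, and then rise.

Emit:
drive_tool --moves '[[[0,0,0,0,-0.0015,0,255],[0,0,0,0,-0.0015,0,255],[0,0,0,0,-0.0015,0,140],[0,0,0,0,-0.0015,0,90],[0,0,0,0,-0.0015,0,40],[0,0,0,0,-0.0015,0,0],[0,0,0,0,-0.0015,0,0],[0,0,0,0,-0.0015,0,0],[0,0,0,0,-0.0015,0,0]]]'

```text
clock: 16.4
tcp_pos: [0.5145, -0.1872, 0.0116]
tcp_rot: [-90.0, 0.0, -41.6]
force: [0.3, -0.1, -0.7]
width: 0.0934
```

Emit:
drive_tool --moves '[[[0,0,0,0,-0.02,0,0],[0,0,0,0,-0.05,0,0],[0,0,0,0,-0.1,0,0],[0,0,0,0,-0.16,0,0],[0,0,0,0,-0.22,0,0],[0,0,0,0,-0.28,0,0],[0,0,0,0,-0.34,0,0],[0,0,0,0,-0.4,0,0],[0,0,0,0,-0.4,0,0],[0,0,0,0,-0.4,0,0]]]'

```text
clock: 17.4
tcp_pos: [0.5149, -0.1874, 0.2134]
tcp_rot: [-89.9, -0.2, -41.6]
force: [0.3, -0.1, 0.1]
width: 0.0938
```

```bash
python3 -c "
from h import *
to([.5145,-.187,.21],-42)
snap('wrist','w6');snap('scene','s6')
a=cv2.imread('pics/s6.png');b=cv2.imread('pics/w6.png')
cv2.imwrite('pics/c6.png',np.hstack([cv2.resize(b,(400,300)),cv2.resize(a,(400,300))]))"
```

```text
t 17.4 pos [ 0.5149 -0.1874  0.2134] rot [-89.9  -0.2 -41.6] j6 -74.4 F [ 0.28 -0.13  0.06] T [-0.02  0.07 -0.01] w 0.0938
turn [-0.001  0.009  0.004] shift [-0.0013  0.0068  0.0001]
```

View pics/c6.png

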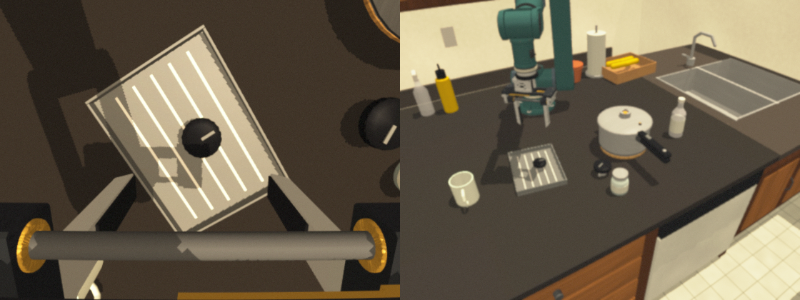

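The valve stands in the tray with its knob at (202,138) left and (540,162) right. The jar, soap and mug are standing. I'll check its position and tilt in a close crop.

```bash
python3 -c "
from h import *
print(back('w6',(283,193),.036))
a=cv2.imread('pics/s6.png'); p=proj('s6',[[.5145,-.187,.004],[.5145,-.187,.042]]);print(p)
x,y=p.mean(0).astype(int)
c=cv2.resize(a[y-30:y+30,x-40:x+40],(560,420),interpolation=2);cv2.imwrite('pics/c7.png',c)
o=cv2.imread('pics/scene.png')
d=cv2.absdiff(a,o).max(2)
for n,(u,v) in dict(mug=(90,265),jar=(308,255),soap=(389,165)).items(): print(n,d[v-25:v+25,u-20:u+20].mean())"
```

```text
[ 0.51406553 -0.18660213  0.036     ]
[[196.59045286 234.64379673]
 [195.08469929 224.48189269]]
mug 2.426
jar 2.8625
soap 2.8775
```

View pics/c7.png

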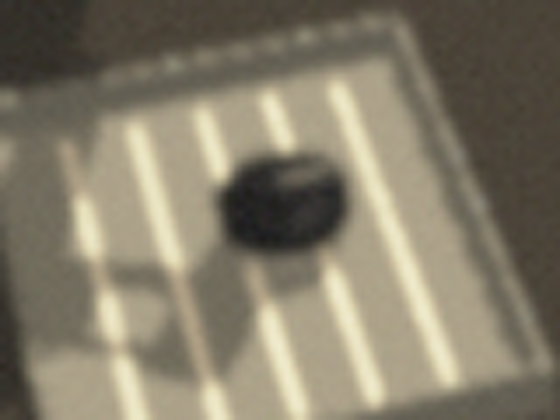

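The crop shows the knob level above its stem at (285,200), between two ribs. The bystanders are unchanged (picture difference is only noise), and the gripper is well clear. Handing in.

```bash
python3 -c "
from h import *
print(robot.job_done(), robot.state()['clock'])"
```

```text
the job is handed in; nothing more can be done
the job is handed in; nothing more can be done
```

The valve is out of the lid and standing upright in the draining tray, let go. I handed the job in about 17.5 s into the 72 s allowed; no verdict was reported.

- **Removal:** I gripped the small black knob on the lid and pressed it 8.2 mm down to a solid 15.5 N. I turned it anticlockwise about 122°, until the torque jumped to 1 N m and the fingers slipped about 8°. Then I eased off, lifted it clear and carried it over.
- **Placing:** I lowered it until it touched at 5.5 N and released it. The floor contact came about 2 mm lower than I had expected for standing on the ribs.
- **Last checks:** The camera puts the valve within 1 mm of where I released it, and the knob looks level between two ribs. The jar, soap and mug areas of the scene picture are unchanged apart from noise. The gripper is about 20 cm up and the wrist force is near zero.
- **Not checked directly:** I judged uprightness by eye from one coarse crop. No check failed or disagreed.

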